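# Draw the tall panel out of the leaning stack

### The arm

A 7-joint arm with a two-finger parallel gripper is mounted at the origin on the work surface; the furniture and walls round the work are solid. World frame = base frame: x ahead of the robot, y to its left, z up, the work surface at z = 0. Lengths are in mm, angles in rad, forces in N, time in s.
With the tool pointing down it reaches from about 425 to 875 mm from the base axis. Payload 9.9 kg.
Tool frame: the origin (TCP) lies between the finger pads; the fingertips stand 14 mm ahead of it and the grasp point (between the pads) lies 5 mm behind it (bot.tcp_to_tips is the distance from the TCP to the fingertips, in mm); z points along the fingers, y is the line along which they close (so a half turn about z gives the same grasp; the last joint's range is limited). The gripper opens to 85 mm and grips with 20 to 120 N. Pads are 22 mm wide; open, the fingers measure 114 mm over their backs; the gripper's body (76 mm by 85 mm) begins 54 mm behind the grasp point. The pads swing forward as they close: fully open they stand 13 mm farther back than shut.
Start: joints at [-1.292, 0.576, 0.025, 1.437, -0.015, 1.129, -0.057], TCP at [239.546, 631.068, 245.289] pointing down, gripper open.
Joint ranges: [-2.76, 2.76], [-0.34, 2.15], [-1.52, 1.57], [0.19, 2.46], [-1.09, 4.23], [0.17, 1.99], [-2.82, 2.82]. Speed limits (rad/s): [2.22, 2.22, 3.01, 3.01, 3.14, 3.14, 3.14].

### API

Orientations are given as a rotation vector (axis times angle).
In Python, from workcell import bot gives the robot as it stands. The module is installed in compiled form; this text tells all that it offers. Calls block until the motion is done:
- bot.move_pose(position, orientation): joint-space move of the TCP to a pose.
- bot.line_to(position, rot=None, rate=150, contact_N=None): straight line of the TCP; rot=None keeps the orientation; rate is the mean speed in mm/s. With contact_N (N) it stops when the force on the tool has changed by that much, and returns True; else False.
- bot.move_joints(angles): joint-space move.
- bot.grip(opening, grip_force=None): finger opening in mm; grip_force is the grip in N (None keeps the last); returns when the fingers have stopped.
- bot.pause(seconds).
- bot.inverse_kinematics(position, orientation): joint angles nearest the present ones, or None.
- bot.read_camera(name): name is "side" or "top" or "wrist"; returns a dict with "image" (400x640x3 uint8, red, green, blue), "camera_matrix" (3x3 intrinsics, pixels), "R" (3x3) and "t" (3): a world point X has camera coordinates R X + t; the wrist camera has in their place "T_tool_cam" (4x4, takes a point from camera to tool coordinates, whose origin is the TCP and whose axes are the flange's). Camera axes: x right, y down, z forward; pixel columns grow to the right and rows downward; lengths in mm; the calibration is good to about 2 mm. The wrist camera is an equidistant fisheye: a pixel r from the principal point sees the ray r / f radians off the axis. A picture is of the moment at which its call begins: read the wrist's pose just before it. There is no depth.
A pose or a line that the arm cannot do raises bot.IKError and nothing moves.
- bot.sign_off(): hands the job in; it is judged then, once.
Readings, each from a call of its own:
- bot.current_t(): time.
- bot.current_q(): joint angles.
- bot.current_joint_velocities(): joint speeds.
- bot.current_effort(): joint torques, N m.
- bot.current_tool_pos(): TCP position.
- bot.current_eef_rot(): TCP orientation.
- bot.current_wrist_force(): force on the tool from outside, world axes, zero at the start.
- bot.current_torque(): the same for the moment, N m.
- bot.current_grip_width(): finger opening in mm.
- bot.current_finger_force(): force on a finger pad.
Only numpy, scipy, OpenCV 4.12 (cv2) and the standard library are available. Lean on these libraries where they do the work, as an engineer would, in place of code of your own. Each camera call takes 0.05 s, during which the arm holds its last target. There are 200 camera calls.

### The job

Slide the tall plywood panel sideways out of the stack leaning in the wooden rack, along the rack's base, until its end is up against the end stop; do not lift it off the rack, and leave the two low panels standing where they are. Then swing the steel keeper arm fully round in front of the panel, and leave the tape measure behind the rack alone.

Things in the scene. Friction and masses are not known exactly. Their poses are not given: they have to be found in the camera images.
- rack: Fixed pale wooden rack, 500 mm long (its y); origin on the bench under its middle, +x away from the robot. L-shaped cradle leaned back 0.175 rad: base board (top 14 mm above the bench at the inner corner, x = +35 mm, rising to 26 mm at the front, with an 8 mm lip) and low back board, 74 mm high. The stack stands in the -y half, the +y half is empty; -y end open, end stop at the +y end.
- stop_face (a point): Middle of the end stop's face, which looks to the rack's -y (in the rack's frame at y = +226 mm). The stop is a block 24 mm thick, 126 mm high, across the rack's +y end. The tall panel is home when its centre is 100 mm from this face along the rack's y (end touching the stop).
- tall_center (a point): Centre of the tall plywood panel, loose, 10 mm thick (its x), 200 mm long (its y, along the rack), 122 mm high (its z, up the panel), 0.17 to 0.34 kg. Leans back 0.17 rad as back, middle or front one of three; its top 48 mm rises clear of the back board and low ones. Pushed on its end just above these it slides without tipping; clear of the stack it tips back, up to 35 mm at the top (lean 0.5).
- low_a_center (a point): Centre of one low plywood panel, loose, 10 x 200 x 64 mm, 0.13 kg, axes as for the tall one. The low panels lean back up to one panel's thickness farther when the tall one is gone; that is fine.
- low_b_center (a point): Centre of the other low plywood panel, the same as the first.
- keeper (a joint): Angle of the steel keeper arm about an upright hinge at the front of the rack's +y end. At 0 it points to the rack's -x (to the robot); it grows anticlockwise seen from above; at 1.57 (its stop) the arm lies along the rack, pointing to -y, in front of the empty half. Stays where it is left; takes about 0.7 N at the knob.
- keeper_knob (a point): Middle of the black upright knob near the arm's free end, 18 mm in diameter and 36 mm high (from 54 to 90 mm above the bench), 85 mm from the hinge. Push it sideways to swing the arm.
- keeper_hinge (a point): Point on the keeper's upright hinge axis, at the height of the knob's middle.
- tape_measure_center (a point): Centre of a yellow tape measure on the bench behind the rack, 45 x 98 x 64 mm: leave it alone.

How it is judged (in metres and radians):
On the way, in this order (a step that is already met when the one before it is completed fails the run):
1. the tall panel stands in the rack with its end against the stop (y of tall_center in the frame of rack above 0.117 m and angle between the y axis of tall_center and the y axis of rack, either way round below 0.1 rad and angle between tall_center's own z axis and vertical below 0.8 rad and z of tall_center in the frame of rack above 0.045 m and value of joint keeper below 1.3 rad), for 0.2 s.
2. the keeper arm is swung fully round in front of it (value of joint keeper above 1.42 rad), for 0.2 s.
At the end, for the whole second after the job is handed in: The tall panel leans in the rack (tilt below 0.8 rad, along the rack within 0.1 rad) with its end within 9 mm of the stop, at rest; both low panels still lean (tilt below 0.7 rad) within 35 mm of where they began, at rest; the keeper stands above 1.42 rad (y of tall_center in the frame of rack above 0.117 m and angle between the y axis of tall_center and the y axis of rack, either way round below 0.1 rad and angle between tall_center's own z axis and vertical below 0.8 rad and z of tall_center in the frame of rack above 0.045 m and angle between each of low_a_center, low_b_center's own z axis and vertical below 0.7 rad and distance of each of low_a_center, low_b_center from where it was at the start of the episode below 0.035 m and linear speed of each of tall, low_a, low_b below 0.02 m/s and value of joint keeper above 1.42 rad); the robot touches nothing.
It fails at once if a low panel toppled or was dragged away (more than 50 mm) (angle between any of low_a_center, low_b_center's own z axis and vertical above 0.9 rad or distance of any of low_a_center, low_b_center from where it was at the start of the episode above 0.05 m).
It fails at once if the tall panel was lifted off the rack (30 mm or more) or fell over (z of tall_center in the frame of rack above 0.112 m or angle between tall_center's own z axis and vertical above 1 rad).
It fails at once if the tape measure was moved by more than 30 mm (distance of tape_measure_center from where it was at the start of the episode above 0.03 m).
It also fails if it takes over 72 s, if anything falls off the work surface, if the arm or the gripper's body presses on something with over 40 N, if the wrist force passes 120 N, or if a joint passes its speed limit or range.

## Working session

There is one attempt and no reset: what is moved stays moved. The work goes in short steps, each a Python script; the robot and the scene stay as the last script left them, time stands still between calls to the robot, and variables do not carry over. Pictures are saved under pics/ and viewed, at most 10 in all, crops included, and the job is handed in when it is done.

```bash
mkdir -p pics; python3 - <<'E'
from workcell import bot
import cv2,numpy as np
np.set_printoptions(suppress=True,precision=3)
for n in ("side","top"):
    c=bot.read_camera(n); cv2.imwrite(f"pics/{n}0.png",c["image"][:,:,::-1])
    print(n,c["camera_matrix"].tolist(),-c["R"].T@c["t"],c["R"])
print(bot.current_t(),bot.current_eef_rot())
E
```

```text
side [[391.20769622678046, 0.0, 318.59308466914626], [0.0, 391.20769622678046, 196.99301282089945], [0.0, 0.0, 1.0]] [ 492.236 -595.578  529.932] [[ 1.    -0.028  0.014]
 [-0.003 -0.531 -0.848]
 [ 0.031  0.847 -0.53 ]]
top [[412.06221542179844, 0.0, 320.2118405776977], [0.0, 412.06221542179844, 196.95570076100108], [0.0, 0.0, 1.0]] [ 342.137  125.602 1059.973] [[ 0.018 -1.    -0.014]
 [-0.984 -0.015 -0.178]
 [ 0.177  0.017 -0.984]]
0.1 [-0.567 -3.09   0.002]
```

View pics/side0.png

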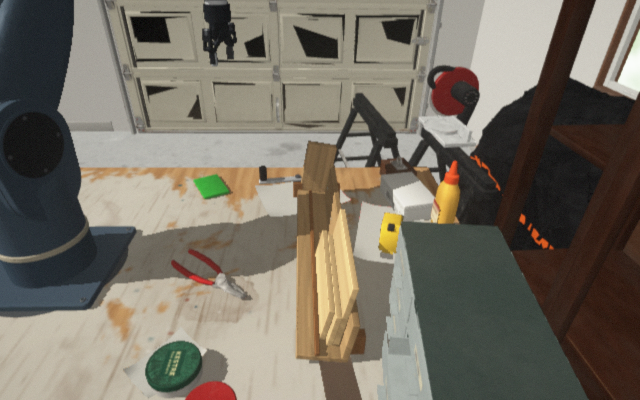

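View pics/top0.png

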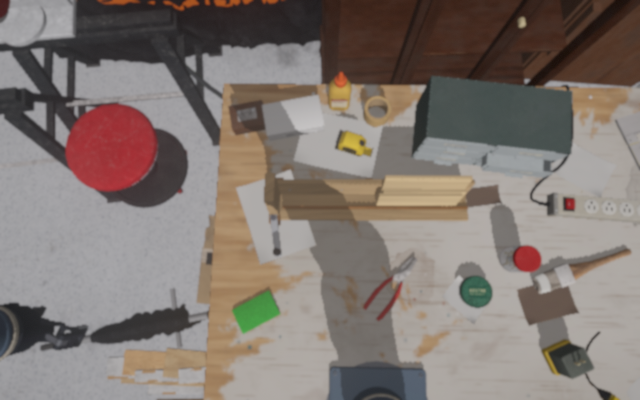

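The side view shows the rack at about (330,270), the stop at (320,165) and the keeper knob at (263,173). In the top view the rack spans columns 265–470 near row 195, with the knob at (277,252). The tape measure is at (352,143). I'll enlarge both views.

```bash
python3 - <<'E'
import cv2
a=cv2.imread("pics/top0.png")[160:265,250:510]; cv2.imwrite("pics/topc.png",cv2.resize(a,None,fx=3,fy=3,interpolation=cv2.INTER_CUBIC))
a=cv2.imread("pics/side0.png")[130:370,240:420]; cv2.imwrite("pics/sidec.png",cv2.resize(a,None,fx=2.5,fy=2.5,interpolation=cv2.INTER_CUBIC))
E
```

```text
(no output)
```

View pics/topc.png

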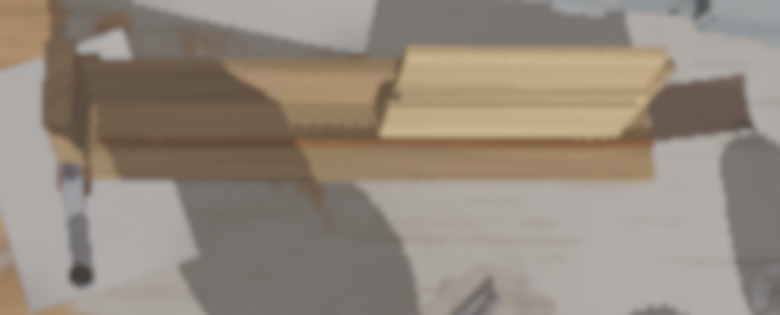

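View pics/sidec.png

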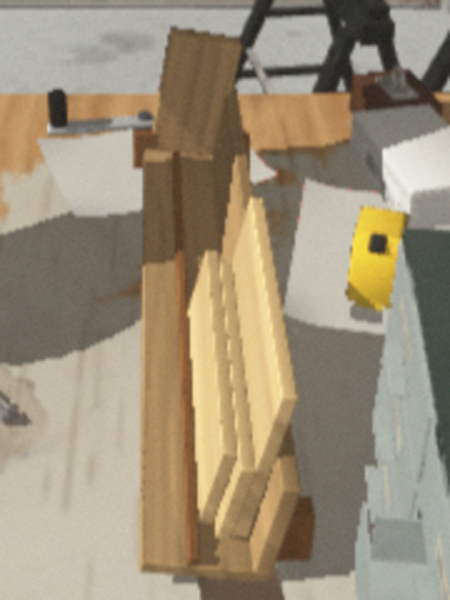

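```bash
cat > h.py <<'E'
from workcell import bot
import cv2,numpy as np
np.set_printoptions(suppress=True,precision=1)
def P(c): return c["camera_matrix"]@np.c_[c["R"],c["t"]]
def tri(Pt,Ps,ut,us):
    X=cv2.triangulatePoints(Pt,Ps,np.array(ut,float).reshape(2,1),np.array(us,float).reshape(2,1))[:,0]
    X=X[:3]/X[3]
    e=[(lambda q:q[:2]/q[2]-u)(Pm@np.r_[X,1]) for Pm,u in((Pt,ut),(Ps,us))]
    return X,np.r_[e[0],e[1]]
E
python3 - <<'E'
from h import *
Pt=P(bot.read_camera("top"));Ps=P(bot.read_camera("side"))
for n,t,s in [("knob",(81,273),(57,108)),("hinge",(68,172),(147,118)),("frontright",(653,178),(142,568)),
 ("tall near front top",(672,64),(282,403)),("tall near back top",(668,47),(295,396)),("tall far front top",(403,62),(250,200)),("tall far back",(405,45),(262,200)),("lowfront near top",(618,136),(222,457)),("lowfront far top",(380,134),(206,253)),("backboard near top back",(650,75),(298,487)),
 ("stop top L",(82,130),(172,28)),("stop top R",(72,45),(243,40)),("tape",(306,-50),(378,255))]:
    print(n,*tri(Pt,Ps,(250+(t[0]-1)/3,160+(t[1]-1)/3),(240+(s[0]-.75)/2.5,130+(s[1]-.75)/2.5)))
E
```

```text
knob [387.3 243.9  74.1] [ 0.1  0.5  0.5 -0.1]
hinge [472.2 260.4  53.3] [-0.  -0.3 -0.3  0. ]
frontright [ 477.7 -228.9   20.8] [ 0.   0.3  0.5 -0.1]
tall near front top [ 553.4 -208.6  134.1] [-0.  -0.9 -1.5  0.3]
tall near back top [ 563.5 -205.2  136.7] [ 0.   0.2  0.4 -0.1]
tall far front top [551.7  -4.3 131.9] [-0.  -0.5 -0.7  0.2]
tall far back [562.6  -5.7 133.4] [ 0.   0.4  0.5 -0.1]
lowfront near top [ 515.6 -186.9   65.4] [-0.2 -3.7 -6.4  1.1]
lowfront far top [512.9   7.   73.7] [-0.2 -3.7 -4.9  0.8]
backboard near top back [ 562.1 -213.6   70. ] [-0.1 -2.3 -4.1  0.8]
stop top L [493.3 237.2 160.2] [-0.1 -1.8 -1.9  0.3]
stop top R [561.1 249.2 142.8] [-0.  -1.5 -1.5  0.3]
tape [671.5  64.3  29.4] [-0.   0.   0.1 -0. ]
```

```bash
cat >> h.py <<'E'
from scipy.spatial.transform import Rotation as R
def rv(yaw): return (R.from_euler('z',yaw)*R.from_rotvec([0,np.pi,0])).as_rotvec()
def st(*a): print(*a,"t",round(bot.current_t(),2),"tcp",bot.current_tool_pos(),"F",bot.current_wrist_force())
E
python3 - <<'E'
from h import *
Pt=P(bot.read_camera("top"));Ps=P(bot.read_camera("side"))
print("box",*tri(Pt,Ps,(414,152),(403,224)))
bot.grip(0)
bot.move_pose([540,-262,260],rv(0)); st()
print(bot.current_q())
bot.line_to([553,-250,135]); st("low")
for n in ("side","wrist"):
    cv2.imwrite(f"pics/{n}1.png",bot.read_camera(n)["image"][:,:,::-1])
a=cv2.imread("pics/side1.png")[130:370,240:480]; b=cv2.imread("pics/wrist1.png")
cv2.imwrite("pics/c1.png",np.hstack([cv2.resize(a,(400,400)),b[:,120:520]]))
E
```

```text
box [634.2 -73.8 144.7] [  0.7  -8.  -11.2   2.6]
t 4.36 tcp [ 540.4 -261.2  259.9] F [ 0.7 -0.1 -0. ]
[ 0.   0.5  0.6  1.6 -0.3  1.1  2.2]
low t 5.35 tcp [ 553.3 -250.5  135.8] F [-0.2  0.6 -0.6]
```

View pics/c1.png

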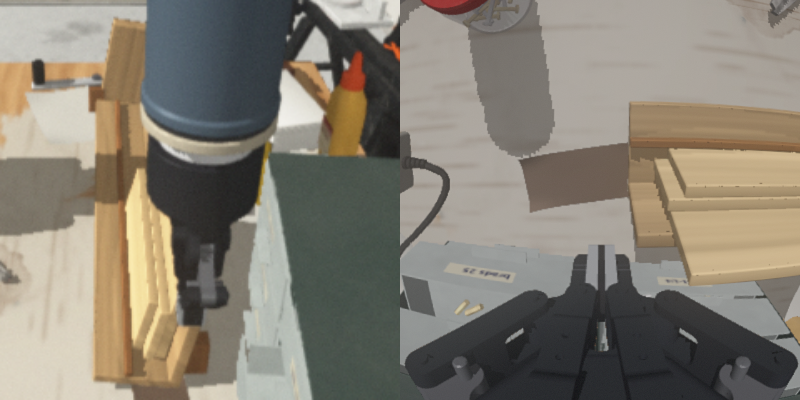

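The wrist view shows the tall panel rearmost, its near end at about crop (690,240–283). The closed fingers are to its left at (603,250). I'll check this against the triangulated points by projection.

```bash
python3 - <<'E'
from h import *
p=bot.current_tool_pos();Rt=R.from_rotvec(bot.current_eef_rot()).as_matrix()
c=bot.read_camera("wrist");K=c["camera_matrix"];T=c["T_tool_cam"];print(T,K[0])
def pj(X):
    v=T[:3,:3].T@(Rt.T@(np.array(X)-p)-T[:3,3]); th=np.arctan2(np.hypot(*v[:2]),v[2]);u=v[:2]/np.hypot(*v[:2])*K[0,0]*th+K[:2,2]
    return u+[280,0]
for n,X in dict(tip=p-[0,0,14],tipL=p+[-11,14,-14],nf=[553.4,-208,134],nb=[563,-206,135],botback=[545,-207,90],stop=[525,248,120]).items(): print(n,pj(X))
E
```

```text
[[   0.    -0.9   -0.3   82.9]
 [   1.     0.    -0.     0.3]
 [   0.    -0.3    0.9 -129.1]
 [   0.     0.     0.     1. ]] [309.7   0.  321. ]
tip [600.6 256.4]
tipL [627.6 237.9]
nf [684.1 266.7]
nb [685.9 283. ]
botback [670.4 217.9]
stop [994.4 200.2]
```

Prediction and image agree to within about 2 mm, so I'll lower the fingers, make contact and push.

```bash
python3 - <<'E'
from h import *
bot.line_to([554,-250,107]); st("down")
h=bot.line_to([554,-205,107],rate=25,contact_N=1.5); st("touch",h)
y0=bot.current_tool_pos()[1]
h=bot.line_to([554,y0+60,107],rate=50,contact_N=15); st("push",h)
for n in ("side","wrist"):
    cv2.imwrite(f"pics/{n}2.png",bot.read_camera(n)["image"][:,:,::-1])
a=cv2.imread("pics/side2.png")[130:370,240:480]; b=cv2.imread("pics/wrist2.png")
cv2.imwrite("pics/c2.png",np.hstack([cv2.resize(a,(400,400)),b[:,200:600]]))
E
```

```text
down t 5.83 tcp [ 553.7 -249.9  106.9] F [ 1.1 -0.9  0.8]
touch True t 6.86 tcp [ 554.  -225.7  106.8] F [-0.3 -0.8  2.3]
push False t 8.22 tcp [ 553.9 -165.6  106.9] F [-0.6 -0.7  1.8]
```

View pics/c2.png

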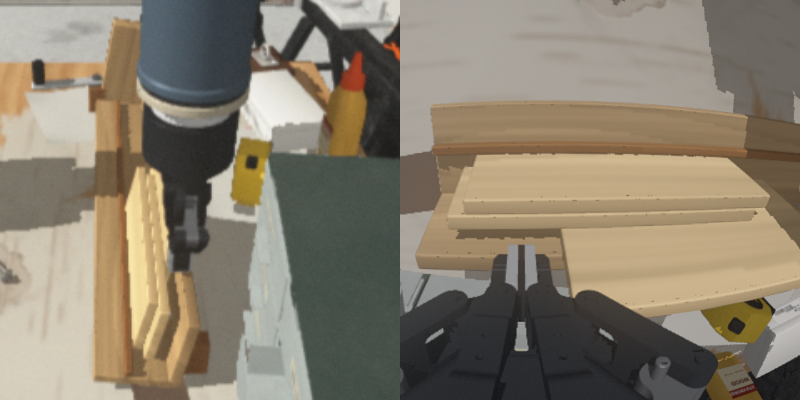

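The panel has slid about 60 mm with its near end at the fingers (about (565,232)), and both low panels have stayed put. I'll push on to the stop.

```bash
python3 - <<'E'
from h import *
h=bot.line_to([553,10,107],rate=60,contact_N=15); st("push",h)
h=bot.line_to([553,60,107],rate=20,contact_N=8); st("stop",h)
y=bot.current_tool_pos()[1]
for n in ("side","wrist"):
    cv2.imwrite(f"pics/{n}3.png",bot.read_camera(n)["image"][:,:,::-1])
a=cv2.imread("pics/side3.png")[130:370,240:480]; b=cv2.imread("pics/wrist3.png")
cv2.imwrite("pics/c3.png",np.hstack([cv2.resize(a,(400,400)),b[:,240:640]]))
E
```

```text
push False t 11.39 tcp [553.    9.9 107. ] F [-0.5 -2.   1. ]
stop True t 12.57 tcp [553.1  27.5 107.2] F [-0.6 -1.7  5.6]
```

View pics/c3.png

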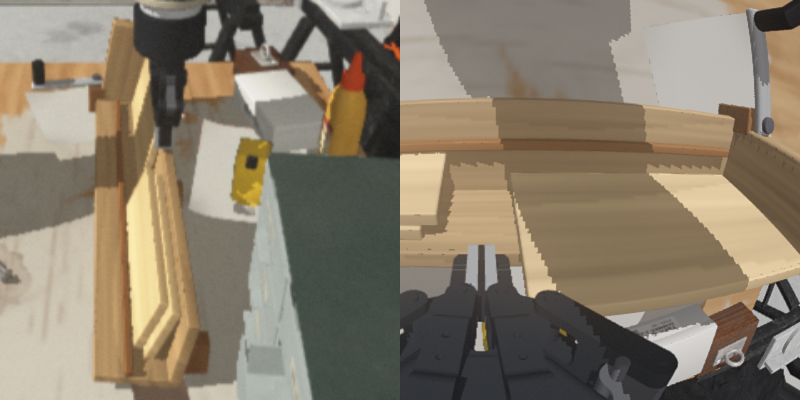

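The panel's far end seems to meet the stop along crop (722,168)–(800,260), and the low panels are still standing. A firmer push will confirm that it is seated. Then I'll back off and look at it clear of the arm.

```bash
python3 - <<'E'
from h import *
y=bot.current_tool_pos()[1]
h=bot.line_to([553,y+10,107],rate=15,contact_N=14); st("firm",h)
bot.pause(.4)
y=bot.current_tool_pos()[1]
bot.line_to([553,y-25,107],rate=60); bot.line_to([550,y-25,230]); st("up")
bot.move_pose([387,300,200],rv(0)); st("knob approach")
for n in ("side","top"):
    cv2.imwrite(f"pics/{n}4.png",bot.read_camera(n)["image"][:,:,::-1])
a=cv2.imread("pics/side4.png")[110:350,220:460]; b=cv2.imread("pics/top4.png")[120:270,240:490]
cv2.imwrite("pics/c4.png",np.hstack([cv2.resize(a,(320,320)),cv2.resize(b,(480,288))[:288] if 0 else cv2.copyMakeBorder(cv2.resize(b,(480,288)),0,32,0,0,cv2.BORDER_CONSTANT)]))
E
```

```text
firm True t 13.11 tcp [553.2  28.4 107.8] F [-0.6 -3.2  6.2]
up t 15.04 tcp [549.5   3.7 229.2] F [ 0.2 -0.1 -0.3]
knob approach t 16.32 tcp [388.  299.  200.1] F [-0.9  0.5  0. ]
```

View pics/c4.png

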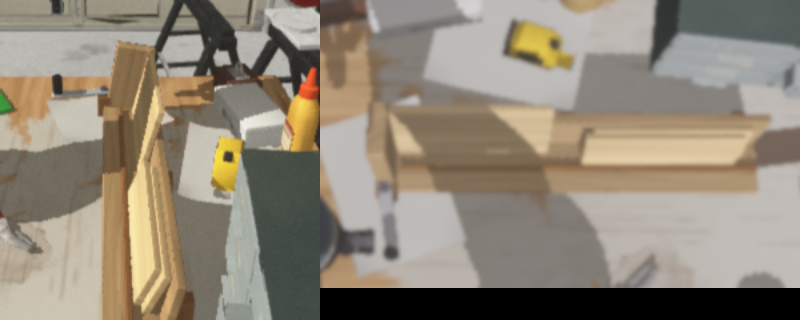

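The panel's end is against the stop, since the firm push moved it only 1 mm. The low panels are standing and the tape measure is untouched. Next I'll swing the keeper.

```bash
python3 - <<'E'
from h import *
H=np.array([472,260]);
def pose(th,d,z=74):
    r=np.array([-np.cos(th),-np.sin(th)]);t=np.array([np.sin(th),-np.cos(th)])
    return [*(H+86*r-d*t),z],rv(th)
p,o=pose(.19,40)
bot.line_to([*p[:2],200],o); bot.line_to(p); st("down")
p,o=pose(.19,20)
h=bot.line_to(p,rate=25,contact_N=1.5); st("touch",h)
for th in np.arange(.3,1.9,.13):
    p,o=pose(th,27)
    h=bot.line_to(p,rot=o,rate=40,contact_N=9); st(round(th,2),h)
    if h: break
for n in ("wrist","top"):
    cv2.imwrite(f"pics/{n}5.png",bot.read_camera(n)["image"][:,:,::-1])
b=cv2.imread("pics/top5.png")[120:270,240:490]; a=cv2.imread("pics/wrist5.png")[:,120:520]
cv2.imwrite("pics/c5.png",np.hstack([a,cv2.copyMakeBorder(cv2.resize(b,(400,240)),0,160,0,0,cv2.BORDER_CONSTANT)]))
E
```

```text
down t 17.76 tcp [380.4 283.3  74.4] F [ 0.4  0.4 -0.4]
touch False t 18.71 tcp [383.9 263.5  74. ] F [ 0.3 -0.4 -0.2]
0.3 False t 18.97 tcp [381.9 260.4  74. ] F [-1.1  0.4  0.9]
0.43 False t 19.41 tcp [382.7 248.8  74. ] F [0.3 0.3 0.1]
0.56 False t 19.85 tcp [384.8 237.5  74. ] F [ 0.2 -0.8  0.2]
0.69 False t 20.29 tcp [388.5 226.3  74. ] F [ 0.6 -0.3 -0. ]
0.82 False t 20.73 tcp [393.5 215.8  74. ] F [-0.8  0.2  0.2]
0.95 False t 21.18 tcp [399.9 206.   74. ] F [-0.5 -1.   0.6]
1.08 False t 21.62 tcp [407.5 197.1  74. ] F [ 0.8 -0.1 -0.2]
1.21 False t 22.06 tcp [416.2 189.2  74. ] F [0.5 0.1 0.1]
1.34 False t 22.5 tcp [425.8 182.6  74. ] F [-0.5  0.4  0.6]
1.47 False t 22.94 tcp [436.3 177.3  74. ] F [ 0.2  0.7 -0.6]
1.6 False t 23.38 tcp [447.3 173.3  74. ] F [ 0.6 -0.   0.4]
1.73 True t 23.6 tcp [448.  172.4  73.4] F [-1.3  0.1  0.4]
```

View pics/c5.png

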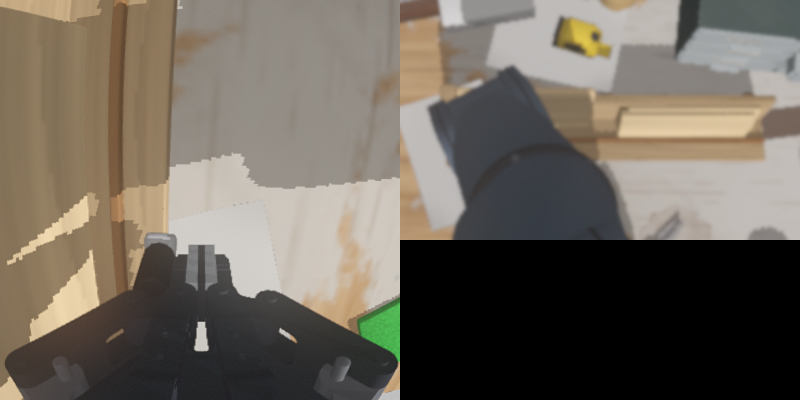

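The wrist view shows the knob at (155,265), right against the finger, with the arm beside the rack front. I'll press once more to confirm the stop, then retract and check.

```bash
python3 - <<'E'
from h import *
p=bot.current_tool_pos()
h=bot.line_to([p[0]+12,p[1],74],rate=15,contact_N=12); st("firm",h)
bot.line_to([p[0]-35,p[1],74],rate=60); bot.line_to([p[0]-35,p[1],230])
bot.move_pose([300,480,300],rv(0)); st("clear")
c=bot.read_camera("side");t=bot.read_camera("top")
for n,i in(("side6",c),("top6",t)): cv2.imwrite(f"pics/{n}.png",i["image"][:,:,::-1])
for ang in (1.3,1.42,1.57):
    X=np.r_[472-85*np.cos(ang),260-85*np.sin(ang),90,1]
    print(ang,[(lambda q:(q[:2]/q[2]))(P(k)@X) for k in (c,t)])
a=cv2.imread("pics/side6.png")[130:330,240:390]; b=cv2.imread("pics/top6.png")[150:250,250:400]
cv2.imwrite("pics/c6.png",np.hstack([cv2.resize(a,(375,500)),cv2.copyMakeBorder(cv2.resize(b,(420,280)),0,220,0,0,cv2.BORDER_CONSTANT)]))
E
```

```text
firm True t 24.07 tcp [447.8 172.1  72.9] F [-0.4  0.2  0.9]
clear t 27.84 tcp [300.5 479.4 299.7] F [ 0.5 -0.1 -0.4]
1.3 [array([287.3, 180.5]), array([304.7, 224.9])]
1.42 [array([291.7, 180.9]), array([305.7, 220.7])]
1.57 [array([297.3, 181.1]), array([306.2, 215.4])]
```

View pics/c6.png

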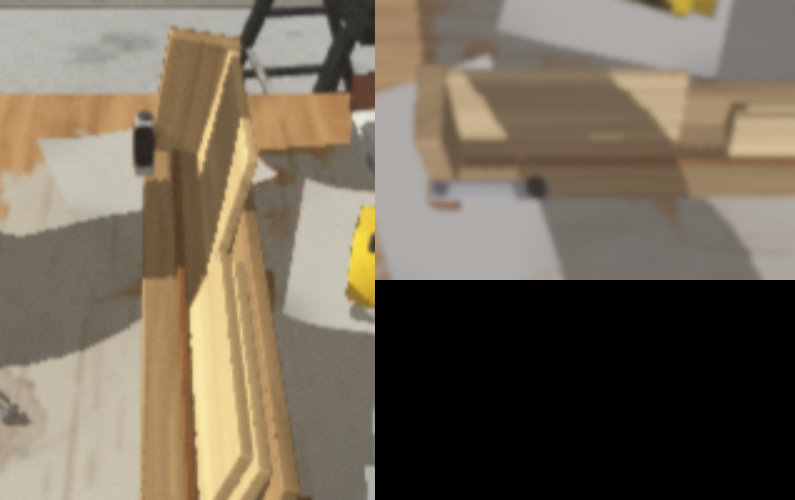

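The keeper arm lies along the rack, with its knob at top (307.9,216.4) and side (298,179), which matches 1.57 rad. The tall panel is against the stop and the low panels still lean in place, so I'll hand in.

```bash
python3 -c "
from workcell import bot
print(bot.sign_off())"
```

```text
the job is handed in; nothing more can be done
None
```

The job is handed in: the tall panel was slid along the rack until its end met the stop, the keeper arm was swung fully round to its stop, and by the camera images the low panels still lean in place and the tape measure was not touched; the sign-off call gave no verdict.

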